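Click the filter wheel on by four, then press the shutter button

ROBOT

A 6-joint arm with a two-finger parallel gripper is mounted at the origin on the work surface. World frame = base frame: x ahead of the robot, y to its left, z up, the work surface at z = 0. Lengths are in m, angles in rad, forces in N, time in s.
With the tool pointing down it reaches from about 0.35 to 0.775 m from the base axis. Payload 7.3 kg.
Tool frame: the origin (TCP) lies between the finger pads; the fingertips stand 14 mm ahead of it and the grasp point (between the pads) lies 5 mm behind it; z points along the fingers, y is the direction in which the jaws open and shut (so a half turn about z gives the same grasp; the last joint's range is limited). The gripper opens to 92 mm and grips with 3 to 60 N. Pads are 19 mm wide; open, the fingers measure 130 mm over their backs; the gripper's body (75 mm by 190 mm) begins 47 mm behind the grasp point.
Start: joints at [-1.29, 0.342, 1.524, -0, 1.275, -0.146], TCP at [0.217, -0.478, 0.241] pointing down, gripper open.
Joint ranges: [-2.53, 2.53], [-0.77, 2.02], [0.04, 2.7], [-1, 4.14], [0.28, 2.66], [-3.11, 3.11]. Speed limits (rad/s): [2.57, 2.57, 3.14, 3.14, 3.14, 3.14].

INTERFACE

Orientations are given as [roll, pitch, yaw] about the fixed x, y, z axes, in that order (R = Rz(yaw) Ry(pitch) Rx(roll)).
In Python, from cell import robot gives the robot as it stands.
- The arm moves only by the shell command python3 -m creep 'ROWS' [FORCE]. ROWS is JSON, a list that holds one entry, the list of rows, each a list of 7 numbers: the shift along the tool's x, y, z in cm, then the turn, a rotation vector about the tool's x, y, z in degrees, then the gripper command: -1 is shut, 1 is fully open, values between are in proportion. In form: [[[tx, ty, tz, wx, wy, wz, gripper], ...]]. A call has 1 to 8 rows; each row is the pose to reach, as a shift and turn from the pose measured when the call began, along the tool's axes at that moment; what a row does not reach only later rows make up. A row lasts 1/10 s, in which the tool goes at most 50 mm and 8.59 degrees, less where a joint would pass 70% of its speed; a pose out of reach is approached as far as the arm can. A call with a gripper value outside its range is refused whole. The fingers move at their own pace and stop on an object; FORCE is the grip in N (left out, the last holds). Time passes only in rows, so rows that repeat a pose let the fingers close. It gives the time, the measured TCP pose, the force and the opening at its end, in the units of the state.
- robot.observe(): the state, without advancing time (a new reading comes with each control period).
- robot.read_camera(name): name is "side" or "top" or "wrist"; returns the picture (400x640x3 uint8, red, green, blue); there is no depth.
- robot.camera_params(name): a dict with "camera_matrix" (3x3 intrinsics, pixels), "R" (3x3) and "t" (3): a world point X has camera coordinates R X + t. Camera axes: x right, y down, z forward; pixel columns grow to the right and rows downward; lengths in m; the calibration is good to about 2 mm. A picture is of the moment at which its call begins: read the wrist's pose just before it. camera_params takes no time and is no camera call; for the wrist camera it gives the pose at the moment of the call.
- robot.hand_in(): hands the job in, once; it reports no verdict.
Trained networks look in the newest picture that a camera, given by its name, has taken for a name from the list of things; names that differ only in an ending like _2 or _b are one class to them, and where a whole thing is asked for, a point or a joint stands for the part that bears it (a point fixed in the world has none). Each returns a list of dicts, best first, with "score" (0 to 1); they miss things now and then, are a little off and sometimes report something else, mostly with a low value. They report only what shows in the picture. A call takes as long as a camera call.
- robot.look_for(camera, label): "centre" ([x, y, z] in m, in the coordinates of the camera as it stood for that picture, good to about 4 mm: the middle of the surface that is visible of it).
- robot.masks_of(camera, label): "mask" (400x640 bool, what is visible of it).
The state is a dict: "time": time; "qpos": joint angles; "qvel": joint speeds; "joint_efforts": joint torques, N m; "tool_pos": TCP position; "tool_rot": TCP orientation; "contact_force": force on the tool from outside, world axes, zero at the start; "torque": the same for the moment, N m; "opening": finger opening in m.
Only numpy, scipy, OpenCV 4.12 (cv2) and the standard library are available. Lean on these libraries where they do the work, as an engineer would, in place of code of your own. Each camera call takes 0.05 s, during which the arm holds its last target.

TASK

With a fingertip, turn the black cross-handled filter wheel on top of the lamp unit clockwise (seen from above) by exactly four clicks, without going past the fourth, and let it rest in that click. Then press the round metal shutter button beside it all the way down and let it come up again. Only push, gently, and neither lift nor shift the things standing around the unit.

Things in the scene. Friction and masses are not known exactly. Their poses are not given: they have to be found in the camera images.
- lamp_unit: Fixed white microscope lamp box, 180 mm (x) by 270 mm (y), its flat top 60 mm above the bench; it cannot move. Origin: centre of its underside; z up. The filter wheel's axis is at x 0, y +50 mm in its frame, the shutter button at x 0, y -85 mm.
- wheel_hub (a point): Point on the filter wheel's vertical axis, on its disc's upper face, 70 mm above the bench. The wheel: a pale metal disc 120 mm across with a black cross handle, made of a round hub of radius 17 mm, 26 mm tall above the disc, and four upright arms 90 degrees apart, each 12 mm thick, 24 mm tall above the disc, reaching to 57 mm from the axis. The wheel turns but cannot shift.
- shutter_top (a point): Centre of the top of the shutter button, a round metal push button of radius 17 mm in a low dark collar on top of the lamp unit; 82 mm above the bench when up; pressed straight down.
- shutter (a joint): Travel of the shutter button in m: 0 up, 0.006 fully down. It springs back when released; fully down takes about 5 N.
- sample: Bystander: black resin-mounted metal specimen, disc 30 mm across, 20 mm high, loose on the bench. Origin: centre of its underside.
- bottle: Bystander: white plastic bottle, 54 mm across, 110 mm high, loose on the bench. Origin: centre of its underside.
- dish: Bystander: shallow glass dish, 90 mm across, 16 mm high, loose on the bench. Origin: centre of its underside.
- eyepiece: Bystander: black microscope eyepiece, 34 mm across, 45 mm high, loose on the bench. Origin: centre of its underside.
- wheel_mark (a point): Point on top of one arm, 55 mm from the wheel's axis and 94 mm above the bench; it turns with the wheel. That arm carries a white line; the others have none. At the start it may point in any direction.
- filter_wheel (a joint): Turn of the filter wheel in rad, 0 where it starts, growing clockwise from above; it can turn either way. It rests only at click stops 0.5236 (30 degrees) apart; four are 2.094. Leaving a stop takes about 0.3 N m (some 7 to 10 N pushed at 45 mm radius); past half way it snaps to the next stop by itself within 0.2 s, and falls back if let go before.
- turret: Fixed dark ring plate under the filter wheel, 148 mm across, with 12 white ticks around the wheel, one per click (30 degrees). Origin: on the wheel's axis, on top of the lamp unit. The quarters between the wheel's arms are open above, so a closed fingertip fits in one and can push an arm's side.

How it is judged:
By the outcome, as a careful person would: the job done as asked, in the order asked, and still so for the second after the job is handed in, with the robot touching nothing.
It also fails if it takes over 53 s, if anything falls off the work surface, if the arm or the gripper's body presses on something with over 40 N, if the wrist force passes 120 N, or if a joint passes its speed limit or range.

## Working session

There is one attempt and no reset: what is moved stays moved. The work goes in short steps, Python scripts to look and compute and a shell command to move; the robot and the scene stay as the last step left them, time stands still between calls to the robot, and variables do not carry over. Pictures are saved under pics/ and viewed, and the job is handed in when it is done.

```bash
mkdir -p pics; ls
python3 - <<'E'
from cell import robot
import cv2
s=robot.observe();print(s)
for c in("top","side"):
    im=robot.read_camera(c);cv2.imwrite(f"pics/{c}0.png",im[:,:,::-1])
    p=robot.camera_params(c);print(c,p)
    for l in("lamp_unit","wheel_hub","shutter_top","wheel_mark","turret","bottle","dish","eyepiece","sample"):
        r=robot.look_for(c,l)
        for d in r[:2]:
            import numpy as np
            print(l,round(d["score"],2),(np.array(p["R"]).T@(np.array(d["centre"])-np.array(p["t"]))).round(4))
print(robot.observe()["time"])
E
```

```text
pics
{'time': 0.0, 'qpos': array([-1.28994803e+00,  3.42688001e-01,  1.52503787e+00, -2.64450612e-05,
        1.27539094e+00, -1.45990506e-01]), 'qvel': array([ 1.39592735e-03,  1.31196907e-03, -2.26606159e-05,  7.16712261e-04,
        2.34475239e-04,  1.72031558e-03]), 'joint_efforts': array([ 9.18562073e-04, -4.31243956e+01, -2.44219315e+01,  7.18284328e-02,
        5.60222450e-02, -1.29177570e-04]), 'tool_pos': array([ 0.21725459, -0.47750479,  0.24005569]), 'tool_rot': array([-3.14008104e+00, -1.96703464e-04,  4.26846369e-01]), 'contact_force': array([ 0.08350448, -0.21871973,  0.65069132]), 'torque': array([-0.0075858 ,  0.00837136,  0.04182256]), 'opening': 0.09159094655597938}
top {'camera_matrix': array([[427.15297547,   0.        , 311.38238103],
       [  0.        , 427.15297547, 197.95217251],
       [  0.        ,   0.        ,   1.        ]]), 'R': array([[ 2.57451018e-02, -9.99651347e-01,  5.86291224e-03],
       [-9.79074168e-01, -2.63986114e-02, -2.01784257e-01],
       [ 2.01868677e-01, -5.45269702e-04, -9.79412446e-01]]), 't': array([0.01370815, 0.59327448, 0.87841
[... 559 characters left out ...]
794, -0.53729199,  0.01073779],
       [-0.40336303, -0.64606463, -0.64799596],
       [ 0.35510035,  0.54214187, -0.76156808]]), 't': array([-0.48345453,  0.31328072,  0.75698253])}
lamp_unit 0.71 [ 0.5195 -0.1824  0.0612]
lamp_unit 0.55 [ 0.5407 -0.2107  0.0824]
wheel_hub 0.9 [ 0.5333 -0.0812  0.0718]
wheel_hub 0.38 [ 0.531  -0.0862  0.0721]
shutter_top 0.74 [ 0.5429 -0.2091  0.0817]
shutter_top 0.54 [ 0.5221 -0.1807  0.0618]
wheel_mark 0.69 [ 0.5317 -0.0818  0.0712]
turret 0.6 [ 0.5316 -0.0808  0.0703]
bottle 0.74 [0.7189 0.0025 0.0673]
dish 0.6 [ 0.7323 -0.2196  0.011 ]
eyepiece 0.87 [ 0.5447 -0.331   0.0464]
sample 0.77 [ 0.421  -0.071   0.0187]
sample 0.17 [ 0.7266 -0.2207  0.0097]
1.0
```

View pics/top0.png

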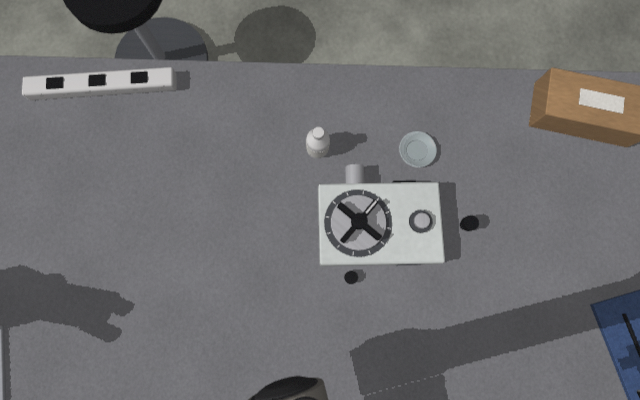

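View pics/side0.png

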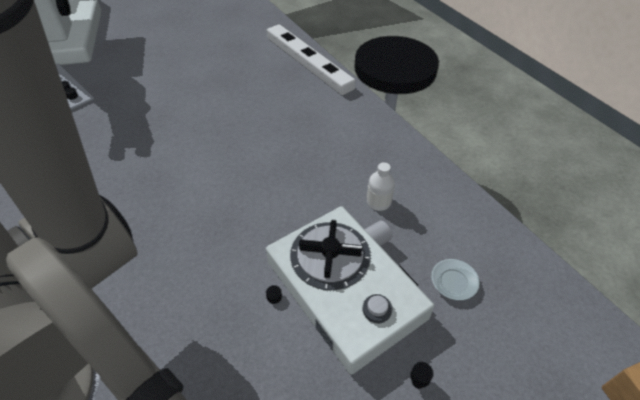

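Run:
```python
import cv2
i=cv2.imread("pics/top0.png");cv2.imwrite("pics/topz.png",cv2.resize(i[120:320,260:440],None,fx=3,fy=3,interpolation=cv2.INTER_CUBIC))
```

```text
(no output)
```

View pics/topz.png

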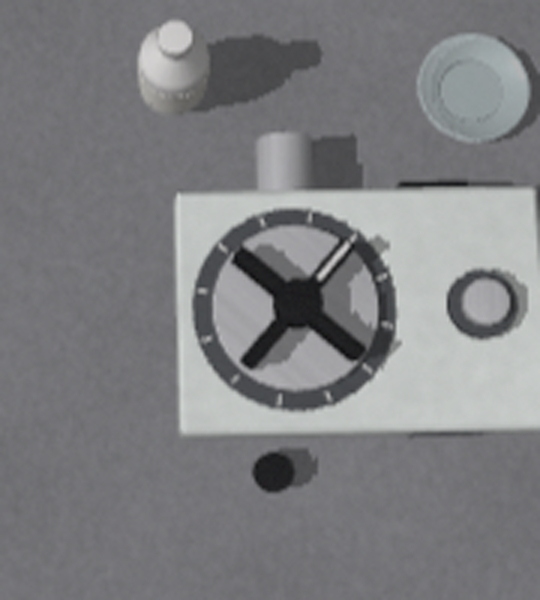

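Top view: the hub is at about (359,221). The marked arm points up-right to about (377,200), and the shutter is at about (422,221). Next I'll measure these precisely.

```bash
cat > h.py <<'E'
import numpy as np,cv2
from cell import robot
def w(c,uv,z,p=None):
    p=p or robot.camera_params(c);K,R,t=[np.array(p[k]) for k in("camera_matrix","R","t")]
    d=R.T@np.linalg.inv(K)@np.array([*uv,1.]);o=-R.T@t
    return o+d*(z-o[2])/d[2]
def proj(c,X,p=None):
    p=p or robot.camera_params(c);K,R,t=[np.array(p[k]) for k in("camera_matrix","R","t")]
    x=K@(R@np.array(X)+t);return x[:2]/x[2]
def rect(c,im,cx,cy,z,half=.1,s=3000,p=None):
    # orthophoto at plane z: up=+x, left=+y
    n=int(2*half*s);src=np.float32([proj(c,[cx+a*half,cy+b*half,z],p) for a,b in((1,1),(1,-1),(-1,-1),(-1,1))])
    M=cv2.getPerspectiveTransform(src,np.float32([[0,0],[n,0],[n,n],[0,n]]))
    return cv2.warpPerspective(im,M,(n,n),flags=cv2.INTER_CUBIC)
E
python3 - <<'E'
from h import *
for c in("top","side"):
    im=cv2.imread(f"pics/{c}0.png")
    robot.read_camera(c)
    for l,z in(("turret",.063),("shutter_top",.079),("lamp_unit",.06)):
        r=robot.masks_of(c,l)
        if not r: print(c,l,"none");continue
        m=r[0]["mask"].astype(np.uint8)
        cs=max(cv2.findContours(m,0,1)[0],key=cv2.contourArea)[:,0]
        P=np.float32([w(c,q,z)[:2] for q in cs])
        print(c,l,round(r[0]["score"],2),m.sum(),"minrect",cv2.minAreaRect(P),"circ",cv2.minEnclosingCircle(P))
    o=rect(c,im,.54,-.075,.096,.08,3500);cv2.imwrite(f"pics/ortho_{c}.png",o)
E
```

```text
top turret 0.79 3633 minrect ((0.5417830944061279, -0.07330922782421112), (0.14671166241168976, 0.1435953676700592), 1.1066224575042725) circ ((0.5418552756309509, -0.0730181336402893), 0.07509751617908478)
top shutter_top 0.28 2438 minrect ((0.540050745010376, -0.07147851586341858), (0.11636129021644592, 0.11548949033021927), 0.944159984588623) circ ((0.5419148802757263, -0.07060175389051437), 0.06106458976864815)
top lamp_unit 0.58 7153 minrect ((0.5625966787338257, -0.12009121477603912), (0.22347596287727356, 0.27253076434135437), 1.4912428855895996) circ ((0.5429507493972778, -0.12060228735208511), 0.15898916125297546)
side turret 0.72 4322 minrect ((0.5391455292701721, -0.07515296339988708), (0.14356780052185059, 0.1459989845752716), 5.023967266082764) circ ((0.5395300388336182, -0.07160966098308563), 0.0767814889550209)
side shutter_top 0.68 326 minrect ((0.544486403465271, -0.20914298295974731), (0.035663630813360214, 0.03162145987153053), 39.99100112915039) circ ((0.544542670249939, -0.20942279696464539), 0.018158674240112305)
side lamp_unit 0.95 11448 minrect ((0.555133581161499, -0.12999749183654785), (0.23377592861652374, 0.2835502028465271), 1.9937360286712646) circ ((0.535106897354126, -0.13252665102481842), 0.1646980494260788)
```

View pics/ortho_top.png

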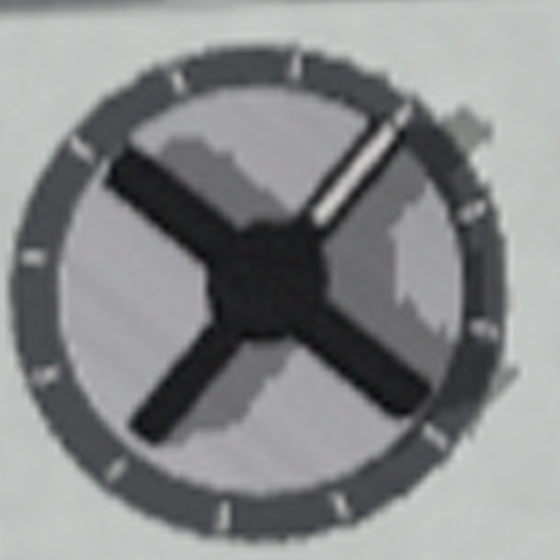

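View pics/ortho_side.png

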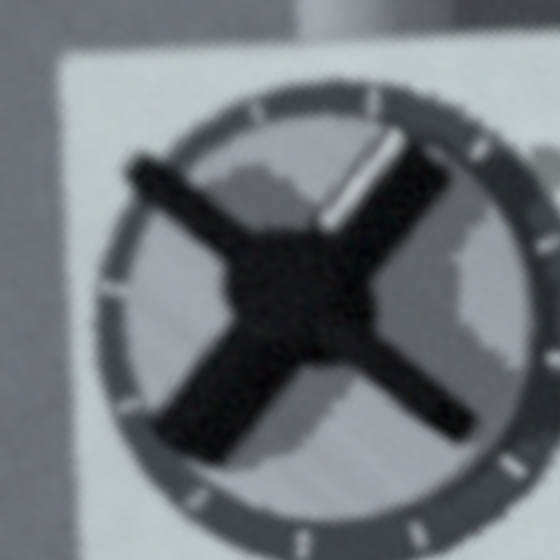

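```bash
cat >> h.py <<'E'
from scipy.spatial.transform import Rotation as Ro
def rel(pos,yawdeg):
    s=robot.observe();R=Ro.from_euler("xyz",s["tool_rot"])
    T=Ro.from_euler("xyz",[np.pi,0,np.deg2rad(yawdeg)])
    return np.r_[R.inv().apply(np.array(pos)-s["tool_pos"])*100,(R.inv()*T).as_rotvec(degrees=True)].round(2)
HUB=np.array([.5405,-.0735])
def u(a): a=np.deg2rad(a);return np.array([np.cos(a),np.sin(a)])
def armpose(phi,r,off,z): return np.r_[HUB+r*u(phi)+off*u(phi+90),z],phi+90
E
python3 - <<'E'
from h import *
p=armpose(52.5,.045,.027,.2);print(p,rel(*p))
E
```

```text
(array([ 0.54647372, -0.02136254,  0.2       ]), 142.5) [ 4.8860e+01 -2.7940e+01  4.0700e+00  1.0000e-02  1.0000e-02 -1.1805e+02]
```

```bash
python3 -m creep '[[[48.86,-27.94,4,0,0,-118,-1],[48.86,-27.94,4,0,0,-118,-1],[48.86,-27.94,4,0,0,-118,-1],[48.86,-27.94,4,0,0,-118,-1],[48.86,-27.94,4,0,0,-118,-1],[48.86,-27.94,4,0,0,-118,-1],[48.86,-27.94,4,0,0,-118,-1],[48.86,-27.94,4,0,0,-118,-1]]]' 10
python3 - <<'E'
from h import *
p=armpose(52.5,.045,.027,.2);print(p,rel(*p))
E
```

```text
time: 2.2
tool_pos: [0.4516, -0.1524, 0.2125]
tool_rot: [3.141, 0.001, 1.633]
contact_force: [0.3, -0.8, -0.0]
opening: 0.0321
(array([ 0.54647372, -0.02136254,  0.2       ]), 142.5) [ 1.249e+01  1.028e+01  1.250e+00  2.000e-02  5.000e-02 -4.894e+01]
```

```bash
python3 -m creep '[[[12.5,10.3,1.2,0,0,-49,-1],[12.5,10.3,1.2,0,0,-49,-1],[12.5,10.3,1.2,0,0,-49,-1],[12.5,10.3,1.2,0,0,-49,-1],[12.5,10.3,1.2,0,0,-49,-1],[12.5,10.3,1.2,0,0,-49,-1],[12.5,10.3,1.2,0,0,-49,-1],[12.5,10.3,1.2,0,0,-49,-1]]]'
python3 - <<'E'
from h import *
for c in("wrist","side","top"):
    cv2.imwrite(f"pics/{c}1.png",robot.read_camera(c)[:,:,::-1])
im=cv2.imread("pics/wrist1.png")
cv2.imwrite("pics/ortho_w1.png",rect("wrist",im,*HUB,.096,.08,3500))
print(robot.observe())
p=armpose(52.5,.045,.027,.12);print(p,rel(*p))
E
```

```text
time: 3.0
tool_pos: [0.5467, -0.0214, 0.2005]
tool_rot: [3.142, 0.001, 2.485]
contact_force: [0.0, 0.2, 0.5]
opening: 0.0004
{'time': 3.15, 'qpos': array([-1.79223997e-01,  4.16206129e-01,  1.52631197e+00, -3.95428514e-04,
        1.19813153e+00, -1.09422338e+00]), 'qvel': array([-9.50060169e-04, -1.01145412e-03, -2.08042279e-05, -9.25101372e-05,
        3.52246865e-04, -8.24609788e-03]), 'joint_efforts': array([ 6.71299640e-02, -4.59702516e+01, -2.35025990e+01,  6.90459929e-03,
        8.52811430e-02,  2.53313303e-02]), 'tool_pos': array([ 0.54664732, -0.02150511,  0.20060196]), 'tool_rot': array([3.14148744e+00, 1.00692968e-03, 2.48593945e+00]), 'contact_force': array([0.44146547, 0.10484985, 0.51324543]), 'torque': array([ 0.03964428, -0.1710405 , -0.04542305]), 'opening': 0.0005775202595989018}
(array([ 0.54647372, -0.02136254,  0.12      ]), 142.5) [ 0.03 -0.    8.06  0.01  0.06 -0.07]
```

View pics/wrist1.png

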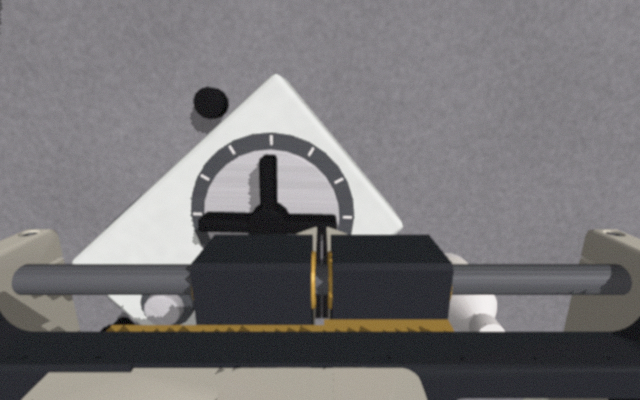

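View pics/side1.png

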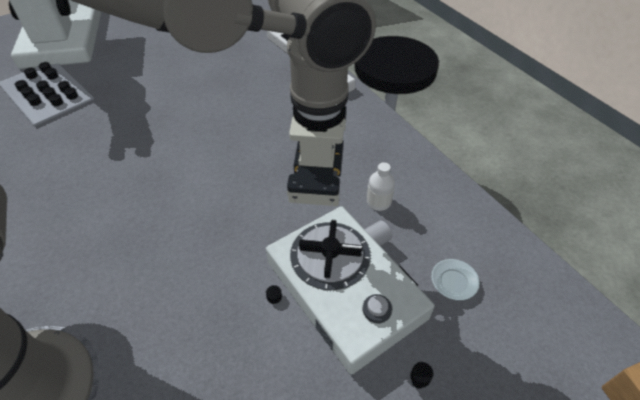

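View pics/ortho_w1.png

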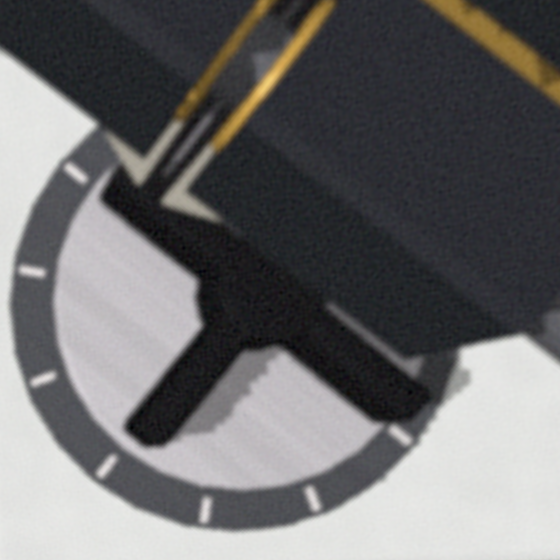

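The wrist view shows the fingertips over the open quarter beside the upper-left arm, and the arm lies parallel to the jaw axis as planned. Now I'll descend into that quarter.

```bash
python3 -m creep '[[[0,0,3,0,0,0,-1],[0,0,6,0,0,0,-1],[0,0,8,0,0,0,-1],[0,0,9,0,0,0,-1],[0,0,10,0,0,0,-1],[0,0,10.8,0,0,0,-1],[0,0,10.8,0,0,0,-1]]]'
python3 - <<'E'
from h import *
cv2.imwrite("pics/side2.png",robot.read_camera("side")[:,:,::-1])
i=cv2.imread("pics/side2.png");cv2.imwrite("pics/side2z.png",cv2.resize(i[150:350,220:460],None,fx=3,fy=3))
p=robot.observe();print(p["tool_pos"],p["contact_force"])
for d in range(0,33,5):
  print(d,rel(*armpose(52.5-d,.045,.0155,.093)))
E
```

```text
time: 3.85
tool_pos: [0.5465, -0.0216, 0.0921]
tool_rot: [-3.141, 0.0, 2.486]
contact_force: [-0.3, 0.3, -0.6]
opening: 0.0007
[ 0.54685597 -0.02160084  0.09271503] [-0.07669761 -0.42667447  0.67390369]
0 [-1.11 -0.   -0.03  0.01  0.06 -0.08]
5 [-1.5   0.12 -0.03  0.01  0.06  4.92]
10 [-1.91  0.2  -0.03  0.01  0.06  9.92]
15 [-2.32  0.25 -0.03  0.02  0.06 14.92]
20 [-2.74  0.26 -0.03  0.02  0.06 19.92]
25 [-3.150e+00  2.300e-01 -3.000e-02  2.000e-02  6.000e-02  2.492e+01]
30 [-3.560e+00  1.700e-01 -2.000e-02  2.000e-02  6.000e-02  2.992e+01]
```

View pics/side2z.png

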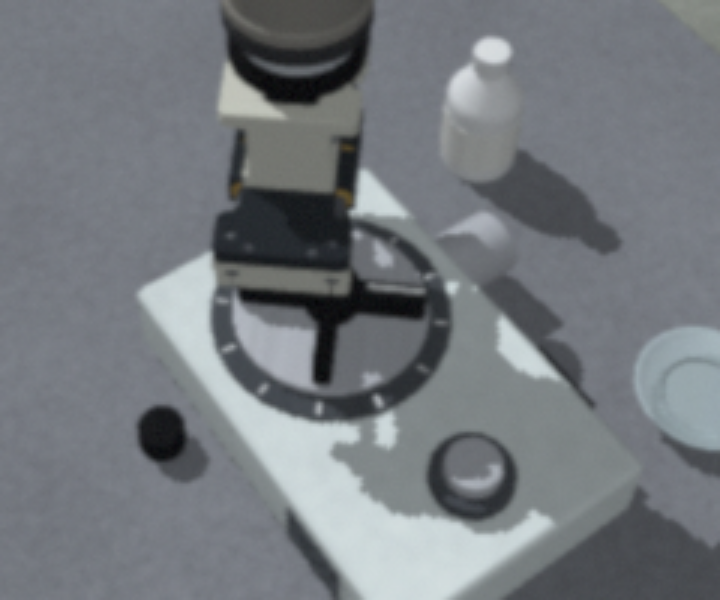

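The fingers are in the quarter and nothing is touching. First click: push along the arc to about 20°.

```bash
python3 -m creep '[[[-0.6,0,0,0,0,0,-1],[-1.1,0,0,0,0,0,-1],[-1.5,0.12,0,0,0,5,-1],[-1.9,0.2,0,0,0,10,-1],[-2.15,0.23,0,0,0,13,-1],[-2.4,0.25,0,0,0,16,-1],[-2.57,0.26,0,0,0,18,-1]]]'
python3 - <<'E'
from h import *
cv2.imwrite("pics/side3.png",robot.read_camera("side")[:,:,::-1])
cv2.imwrite("pics/wrist3.png",robot.read_camera("wrist")[:,:,::-1])
i=cv2.imread("pics/side3.png");cv2.imwrite("pics/side3z.png",cv2.resize(i[150:350,220:460],None,fx=3,fy=3))
p=robot.observe();print(p["tool_pos"],p["contact_force"],p["torque"])
E
```

```text
time: 4.6
tool_pos: [0.5683, -0.0344, 0.0932]
tool_rot: [-3.141, -0.001, 2.17]
contact_force: [-4.6, 3.3, 1.6]
opening: 0.0006
[ 0.56893574 -0.03514451  0.0931622 ] [-2.00189387  2.23091518  1.42815469] [ 0.25625292  0.17091484 -0.06892035]
```

View pics/side3z.png

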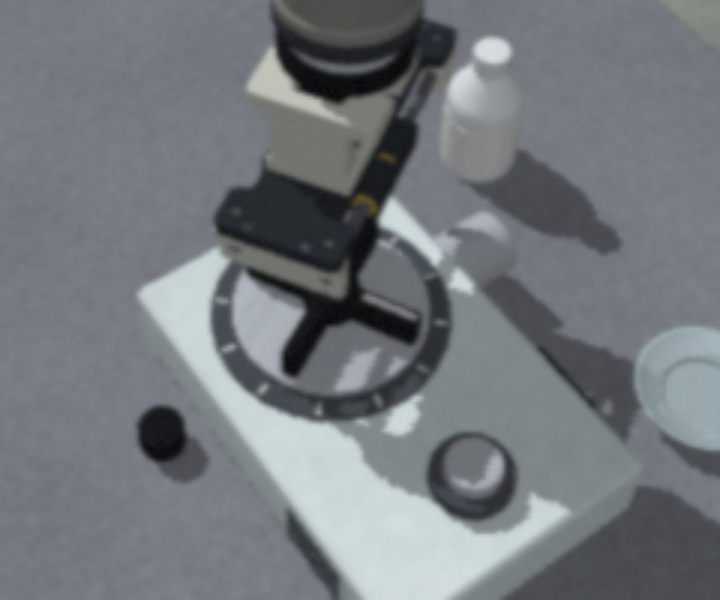

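View pics/wrist3.png

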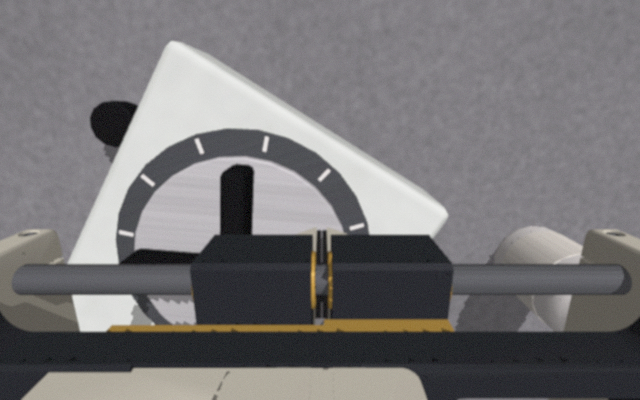

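```bash
python3 -m creep '[[[0,0,0,0,0,0,-1],[0,0,0,0,0,0,-1],[0,0,0,0,0,0,-1]]]'
python3 - <<'E'
from h import *
cv2.imwrite("pics/side4.png",robot.read_camera("side")[:,:,::-1])
i=cv2.imread("pics/side4.png");cv2.imwrite("pics/side4z.png",cv2.resize(i[150:350,220:460],None,fx=3,fy=3))
p=robot.observe();print(p["tool_pos"],p["contact_force"],p["torque"])
E
```

```text
time: 5.0
tool_pos: [0.5691, -0.0353, 0.0932]
tool_rot: [3.141, 0.001, 2.171]
contact_force: [-0.6, 0.5, 0.1]
opening: 0.0006
[ 0.56908834 -0.03526122  0.09323708] [-1.61220038  0.89704815  0.40076212] [ 0.1704962   0.00230156 -0.02569598]
```

View pics/side4z.png

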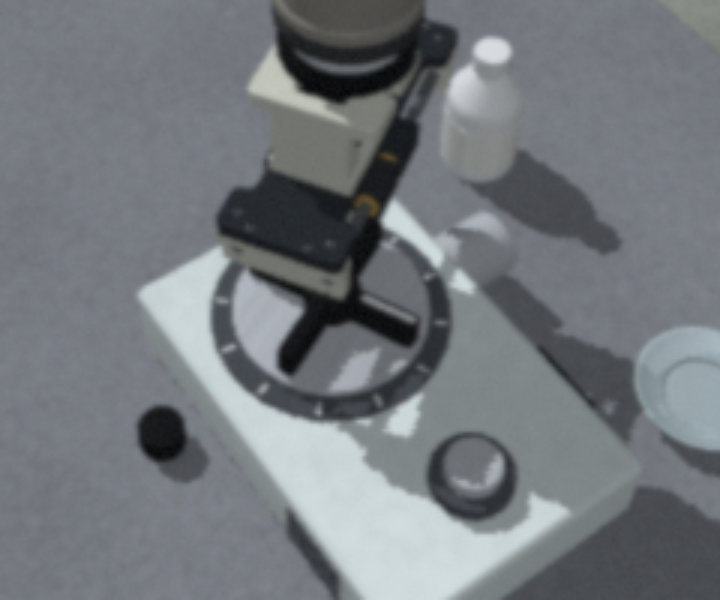

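```bash
python3 -m creep '[[[-0.08,0.03,0,0,0,1,-1],[-0.16,0.06,0,0,0,2,-1],[-0.24,0.08,0,0,0,3,-1],[-0.24,0.08,0,0,0,3,-1],[-0.24,0.08,0,0,0,3,-1]]]'
python3 - <<'E'
from h import *
cv2.imwrite("pics/side5.png",robot.read_camera("side")[:,:,::-1])
i=cv2.imread("pics/side5.png");cv2.imwrite("pics/side5z.png",cv2.resize(i[150:350,220:460],None,fx=3,fy=3))
p=robot.observe();print(p["tool_pos"],p["contact_force"],p["torque"])
E
```

```text
time: 5.55
tool_pos: [0.5715, -0.037, 0.0934]
tool_rot: [3.14, 0.002, 2.119]
contact_force: [0.9, 0.1, 0.5]
opening: 0.0001
[ 0.57141363 -0.03695227  0.09335938] [ 0.03532789 -0.48181694 -0.57496791] [ 0.07081455 -0.11745727 -0.01658989]
```

View pics/side5z.png

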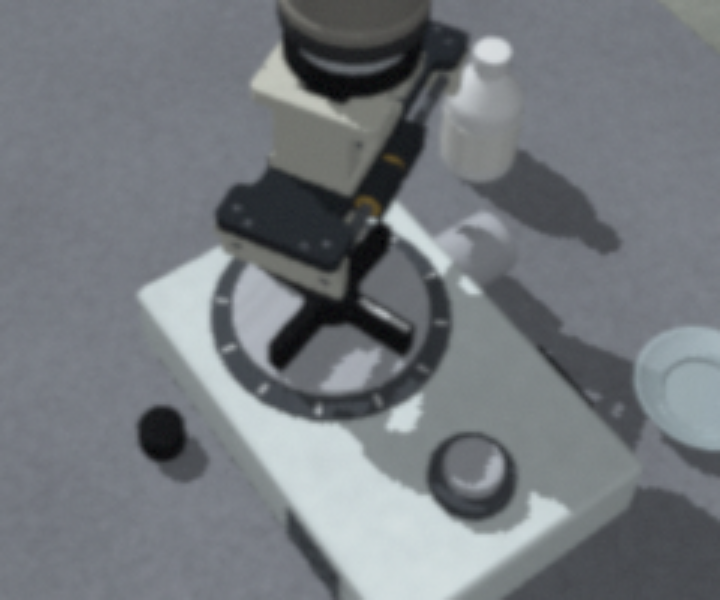

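```bash
cat >> h.py <<'E'
def markang(c,im,p=None,hub=HUB):
    g=cv2.cvtColor(im,cv2.COLOR_BGR2GRAY).astype(np.float32) if im.ndim==3 else im
    A=np.arange(-180,180,.5);best=[]
    def prof(a,sh):
        P=[proj(c,np.r_[hub+r*u(a)+sh*u(a+90),.094],p) for r in np.linspace(.026,.053,12)]
        P=np.float32(P);return cv2.remap(g,P[:,:1],P[:,1:],1).mean()
    v=np.array([prof(a,0)-.5*(prof(a,.004)+prof(a,-.004)) for a in A])
    k=np.argsort(v)[::-1][:5];return [(A[i],round(float(v[i]),1)) for i in k]
E
python3 - <<'E'
from h import *
print(markang("top",cv2.imread("pics/top0.png")))
for n in(0,1,3,4,5):print(n,markang("side",cv2.imread(f"pics/side{n}.png")))
print(rel(*armpose(52.5,.045,.0155,.093)))
for d in (30,35,40,45,50,54):
  print(d,rel(*armpose(52.5-d,.045,.0155,.093)))
E
```

```text
Traceback (most recent call last):
  File "h.py", line 29, in markang
    v=np.array([prof(a,0)-.5*(prof(a,.004)+prof(a,-.004)) for a in A])
                              ~~~~^^^^^^^^
  File "h.py", line 27, in prof
    P=[proj(c,np.r_[hub+r*u(a)+sh*u(a+90),.094],p) for r in np.linspace(.026,.053,12)]
       ~~~~^^^^^^^^^^^^^^^^^^^^^^^^^^^^^^^^^^^^^^^
  File "h.py", line 8, in proj
    p=p or robot.camera_params(c);K,R,t=[np.array(p[k]) for k in("camera_matrix","R","t")]
           ~~~~~~~~~~~~~~~~~~~^^^
ValueError: time passes only in moves, steps and waits
```

```bash
sed -i 's/    A=np.arange/    p=p or robot.camera_params(c)\n    A=np.arange/' h.py
python3 - <<'E'
from h import *
print(markang("top",cv2.imread("pics/top0.png")))
for n in(0,1,3,4,5):print(n,markang("side",cv2.imread(f"pics/side{n}.png"))[:3])
for d in (0,30,35,40,45,48,50,54):
  print(d,rel(*armpose(52.5-d,.045,.0155,.093)))
E
```

```text
[(np.float64(-37.5), 124.0), (np.float64(-37.0), 122.7), (np.float64(-38.0), 117.6), (np.float64(-36.5), 112.6), (np.float64(-38.5), 103.5)]
0 [(np.float64(-40.0), 73.9), (np.float64(-40.5), 72.7), (np.float64(-39.5), 72.0)]
1 [(np.float64(-40.0), 74.6), (np.float64(-39.5), 73.1), (np.float64(-40.5), 72.9)]
3 [(np.float64(-60.5), 52.4), (np.float64(-61.0), 52.1), (np.float64(-60.0), 50.6)]
4 [(np.float64(-63.0), 52.6), (np.float64(-63.5), 52.2), (np.float64(-62.5), 50.5)]
5 [(np.float64(-70.5), 69.7), (np.float64(-70.0), 68.6), (np.float64(-71.0), 67.5)]
0 [  1.56  -0.9    0.03   0.06   0.1  -21.08]
30 [-0.67  0.14  0.04  0.08  0.08  8.92]
35 [-1.09  0.2   0.04  0.09  0.08 13.92]
40 [-1.5   0.22  0.04  0.09  0.07 18.92]
45 [-1.91  0.2   0.04  0.09  0.07 23.92]
48 [-2.16  0.17  0.04  0.1   0.07 26.92]
50 [-2.33  0.15  0.04  0.1   0.07 28.92]
54 [-2.65  0.08  0.04  0.1   0.06 32.92]
```

Mark readings from the side camera: −40° at the start, now −70.5°, so one click is done. Second click next.

```bash
python3 -m creep '[[[-0.67,0.14,0,0,0,9,-1],[-1.09,0.2,0,0,0,14,-1],[-1.5,0.22,0,0,0,19,-1],[-1.91,0.2,0,0,0,24,-1],[-2.16,0.17,0,0,0,27,-1],[-2.33,0.15,0,0,0,29,-1],[-2.41,0.13,0,0,0,30,-1],[-2.41,0.13,0,0,0,30,-1]]]'
cat > chk.py <<'E'
from h import *
import sys
n=sys.argv[1]
im=robot.read_camera("side")[:,:,::-1].copy();cv2.imwrite(f"pics/side{n}.png",im)
cv2.imwrite(f"pics/side{n}z.png",cv2.resize(im[150:350,220:460],None,fx=3,fy=3))
p=robot.observe();print(p["time"],p["tool_pos"],p["contact_force"]);print(markang("side",im)[:3])
for d in map(int,sys.argv[2:]):
  print(d,rel(*armpose(52.5-d,.045,.0155,.093)))
E
python3 chk.py 6 51 60 65 70 75 78 80 82 84
```

```text
time: 6.4
tool_pos: [0.5852, -0.057, 0.0934]
tool_rot: [3.139, 0.001, 1.596]
contact_force: [-1.2, 0.1, 0.4]
opening: 0.0004
6.45 [ 0.58532991 -0.05705518  0.09345881] [-0.49268126 -0.42006504 -0.43842433]
[(np.float64(-96.0), 69.5), (np.float64(-95.5), 68.8), (np.float64(-96.5), 67.4)]
51 [ 0.02 -0.02  0.05  0.15  0.06 -0.04]
60 [-0.7   0.16  0.05  0.15  0.05  8.96]
65 [-1.11  0.22  0.05  0.15  0.04 13.96]
70 [-1.53  0.24  0.05  0.16  0.04 18.96]
75 [-1.94  0.22  0.05  0.16  0.03 23.96]
78 [-2.19  0.19  0.05  0.16  0.03 26.96]
80 [-2.350e+00  1.600e-01  5.000e-02  1.600e-01  2.000e-02  2.896e+01]
82 [-2.520e+00  1.300e-01  5.000e-02  1.600e-01  2.000e-02  3.096e+01]
84 [-2.680e+00  1.000e-01  5.000e-02  1.600e-01  2.000e-02  3.296e+01]
```

View pics/side6z.png

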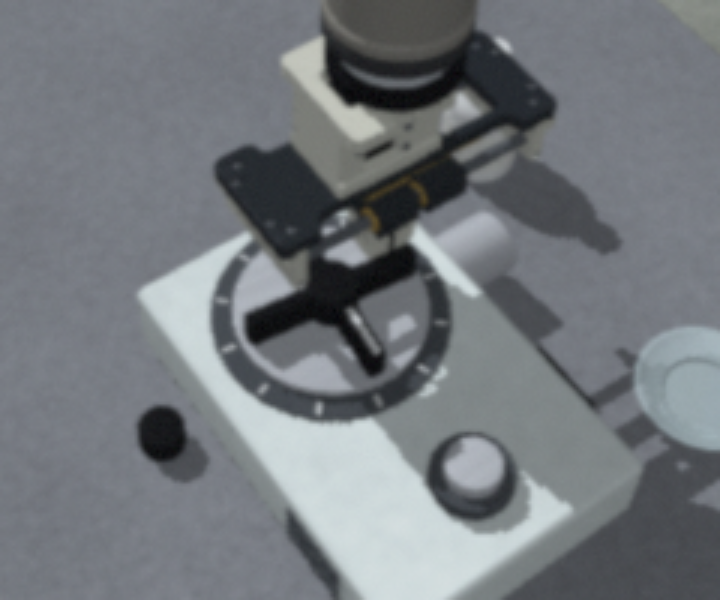

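The mark is at −96° and still snapping towards −100°. Third click.

```bash
python3 -m creep '[[[-0.3,0.08,0,0,0,4,-1],[-0.7,0.16,0,0,0,9,-1],[-1.11,0.22,0,0,0,14,-1],[-1.53,0.24,0,0,0,19,-1],[-1.94,0.22,0,0,0,24,-1],[-2.19,0.19,0,0,0,27,-1],[-2.35,0.16,0,0,0,29,-1],[-2.44,0.15,0,0,0,30,-1]]]'
python3 -m creep '[[[0,0,0,0,0,0,-1],[0,0,0,0,0,0,-1],[0,0,0,0,0,0,-1]]]'
python3 chk.py 7 81 90 95 100 104 107 109 110 111 112
```

```text
time: 7.25
tool_pos: [0.5875, -0.0811, 0.0935]
tool_rot: [3.139, -0.001, 1.072]
contact_force: [-0.6, 1.9, 0.7]
opening: 0.0007
time: 7.55
tool_pos: [0.5877, -0.0815, 0.0936]
tool_rot: [3.138, -0.001, 1.073]
contact_force: [0.0, 0.2, -0.3]
opening: 0.0006
7.6 [ 0.58768873 -0.08143565  0.09359681] [ 0.48369649  0.3359786  -0.47980191]
[(np.float64(-124.0), 75.5), (np.float64(-123.5), 73.4), (np.float64(-124.5), 72.2)]
81 [-0.   -0.03  0.06  0.19 -0.04 -0.04]
90 [-0.73  0.16  0.06  0.19 -0.05  8.96]
95 [-1.14  0.22  0.06  0.18 -0.06 13.96]
100 [-1.55  0.23  0.06  0.18 -0.07 18.96]
104 [-1.89  0.22  0.06  0.18 -0.07 22.96]
107 [-2.13  0.2   0.06  0.18 -0.08 25.96]
109 [-2.3   0.18  0.06  0.18 -0.08 27.96]
110 [-2.38  0.16  0.06  0.18 -0.08 28.96]
111 [-2.46  0.15  0.06  0.17 -0.08 29.96]
112 [-2.54  0.13  0.06  0.17 -0.09 30.96]
```

View pics/side7z.png

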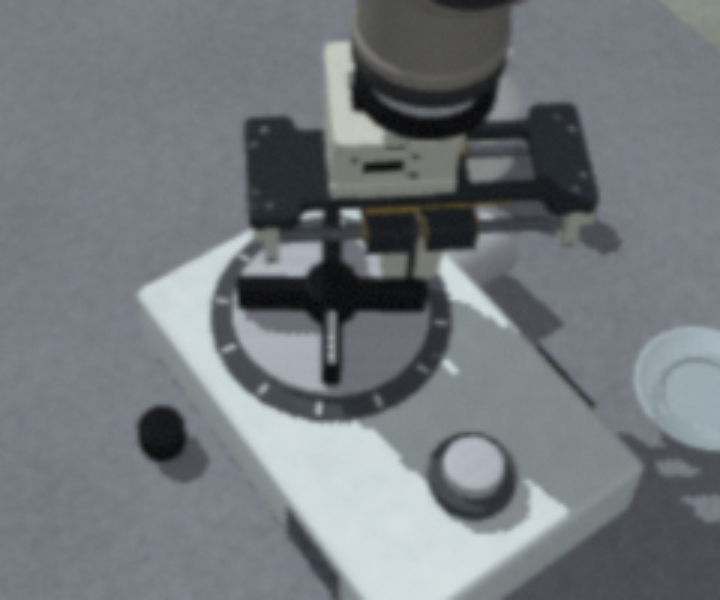

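After a quarter turn the cross looks as it did at the start, so three clicks are done, with no force. Fourth click, taken slowly.

```bash
python3 -m creep '[[[-0.73,0.16,0,0,0,9,-1],[-1.14,0.22,0,0,0,14,-1],[-1.55,0.23,0,0,0,19,-1],[-1.89,0.22,0,0,0,23,-1],[-2.13,0.2,0,0,0,26,-1],[-2.3,0.18,0,0,0,28,-1],[-2.4,0.16,0,0,0,29.2,-1],[-2.4,0.16,0,0,0,29.2,-1]]]'
python3 -m creep '[[[0,0,0,0,0,0,-1],[0,0,0,0,0,0,-1],[0,0,0,0,0,0,-1]]]'
python3 chk.py 8 110 112
```

```text
time: 8.4
tool_pos: [0.5778, -0.103, 0.0937]
tool_rot: [3.139, -0.003, 0.563]
contact_force: [1.3, 3.3, 1.0]
opening: 0.0004
time: 8.7
tool_pos: [0.5777, -0.1031, 0.0937]
tool_rot: [3.139, -0.003, 0.563]
contact_force: [0.9, 2.0, 0.3]
opening: 0.0006
8.75 [ 0.57774755 -0.10312475  0.09367086] [-0.13812071  2.81751029  0.65045524]
[(np.float64(-150.0), 105.1), (np.float64(-149.5), 103.8), (np.float64(-150.5), 103.0)]
110 [ 0.   -0.    0.07  0.15 -0.15 -0.23]
112 [-0.16  0.05  0.07  0.14 -0.15  1.77]
```

View pics/side8z.png

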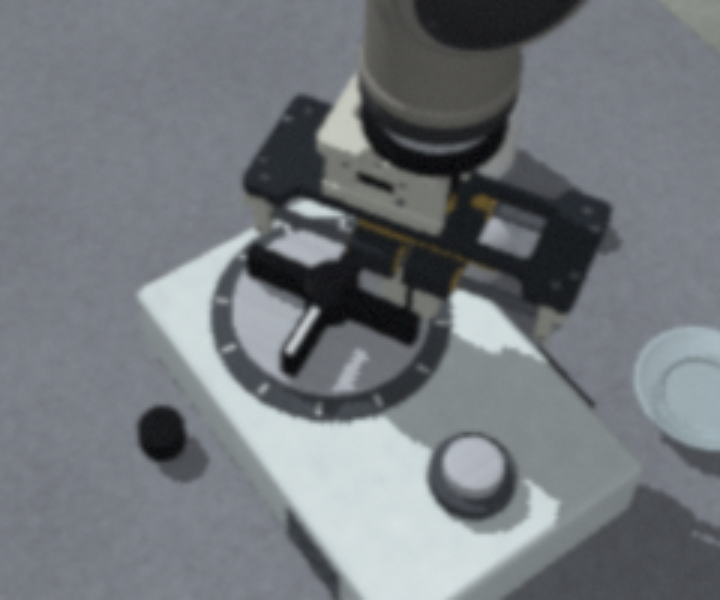

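It's at about 111° and still in contact, so I'll nudge a few degrees more.

```bash
python3 -m creep '[[[-0.08,0.03,0,0,0,1,-1],[-0.16,0.05,0,0,0,2,-1],[-0.24,0.08,0,0,0,3,-1],[-0.24,0.08,0,0,0,3,-1],[-0.24,0.08,0,0,0,3,-1]]]'
python3 chk.py 9 110 112
```

```text
time: 9.25
tool_pos: [0.5759, -0.1056, 0.0936]
tool_rot: [3.139, -0.002, 0.511]
contact_force: [0.7, 0.3, -0.2]
opening: 0.0008
9.3 [ 0.5759808  -0.10547501  0.09364779] [-0.61835318  0.75827145  0.5231521 ]
[(np.float64(-154.0), 105.5), (np.float64(-154.5), 103.8), (np.float64(-153.5), 101.6)]
110 [ 0.27 -0.12  0.07  0.16 -0.12 -3.22]
112 [ 0.11 -0.06  0.06  0.16 -0.12 -1.22]
```

View pics/side9z.png

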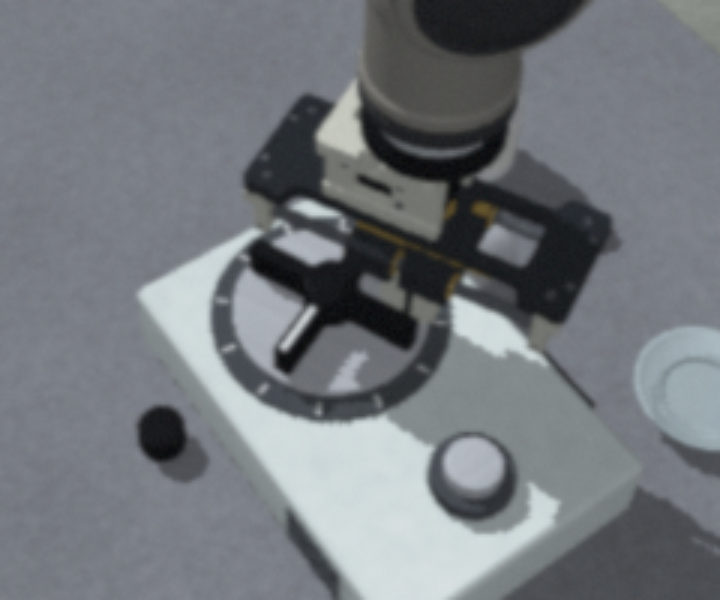

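```bash
python3 -m creep '[[[0,0,0,0,0,0,-1],[0,0,0,0,0,0,-1],[0,0,0,0,0,0,-1],[0,0,0,0,0,0,-1]]]'
python3 chk.py 10 110 112
```

```text
time: 9.7
tool_pos: [0.576, -0.1055, 0.0936]
tool_rot: [3.139, -0.002, 0.511]
contact_force: [-0.3, -0.2, 0.2]
opening: 0.0003
9.75 [ 0.57595365 -0.10549278  0.09362193] [0.04436722 0.78341851 0.67040328]
[(np.float64(-154.0), 105.4), (np.float64(-154.5), 103.8), (np.float64(-153.5), 101.4)]
110 [ 0.27 -0.12  0.06  0.16 -0.12 -3.22]
112 [ 0.12 -0.06  0.06  0.15 -0.12 -1.22]
```

The mark is steady and there's no force. I'll back off, lift, and check.

```bash
python3 -m creep '[[[0.5,0,0,0,0,0,-1],[1.0,0,0,0,0,0,-1],[1.0,0,-2,0,0,0,-1],[1.0,0,-5,0,0,0,-1],[1.0,0,-9,0,0,0,-1],[1.0,0,-11,0,0,0,-1],[1.0,0,-11,0,0,0,-1]]]'
python3 chk.py 11
python3 - <<'E'
from h import *
print(rel([.5435,-.2085,.2],30))
E
```

```text
time: 10.45
tool_pos: [0.5863, -0.1006, 0.2073]
tool_rot: [3.134, -0.007, 0.511]
contact_force: [0.5, -0.8, 0.2]
opening: 0.0006
10.5 [ 0.58520965 -0.10036512  0.20487436] [-0.44990368  1.33896768 -0.98910234]
[(np.float64(-154.0), 100.3), (np.float64(-154.5), 98.9), (np.float64(-153.5), 96.5)]
[-8.93  7.39  0.49  0.28 -0.24 -0.7 ]
```

View pics/side11z.png

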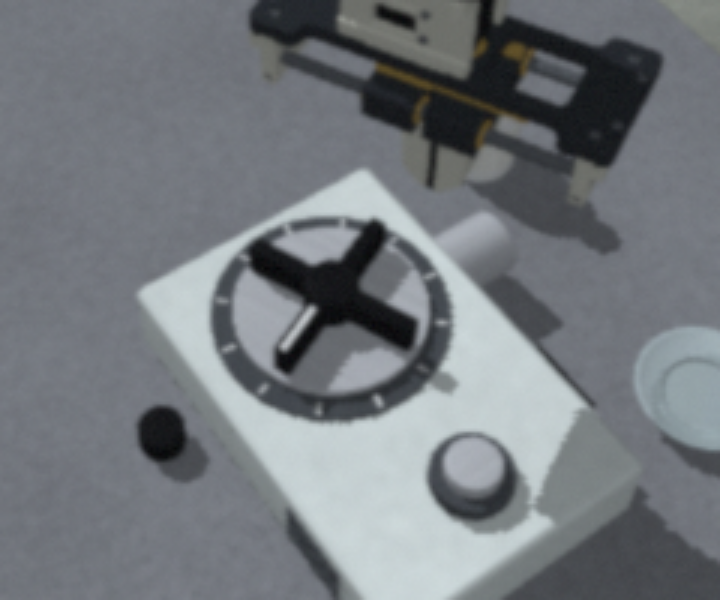

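The wheel is stable after release: about 114–117° of apparent turn, and the only stop nearby is the fourth. Now I'll move over the shutter.

```bash
python3 -m creep '[[[-4.5,3.7,0.5,0,0,-0.7,-1],[-8.93,7.39,0.5,0,0,-0.7,-1],[-8.93,7.39,4,0,0,-0.7,-1],[-8.93,7.39,7.5,0,0,-0.7,-1],[-8.93,7.39,8.5,0,0,-0.7,-1],[-8.93,7.39,9,0,0,-0.7,-1],[-8.93,7.39,9,0,0,-0.7,-1],[-8.93,7.39,9,0,0,-0.7,-1]]]'
python3 - <<'E'
from h import *
for c in("side","top"):
    im=robot.read_camera(c)[:,:,::-1];cv2.imwrite(f"pics/{c}12z.png",cv2.resize(im[150:350,260:500],None,fx=3,fy=3))
s=robot.observe();print(s["tool_pos"],s["contact_force"],rel([.5435,-.2085,.101],30))
E
```

```text
time: 11.3
tool_pos: [0.545, -0.2086, 0.1161]
tool_rot: [3.135, -0.005, 0.525]
contact_force: [0.3, -0.5, 1.3]
opening: 0.0004
[ 0.54493286 -0.20867381  0.1162525 ] [0.03967541 0.54923331 0.05888023] [-0.12 -0.1   1.52  0.41 -0.32  0.04]
```

View pics/side12z.png

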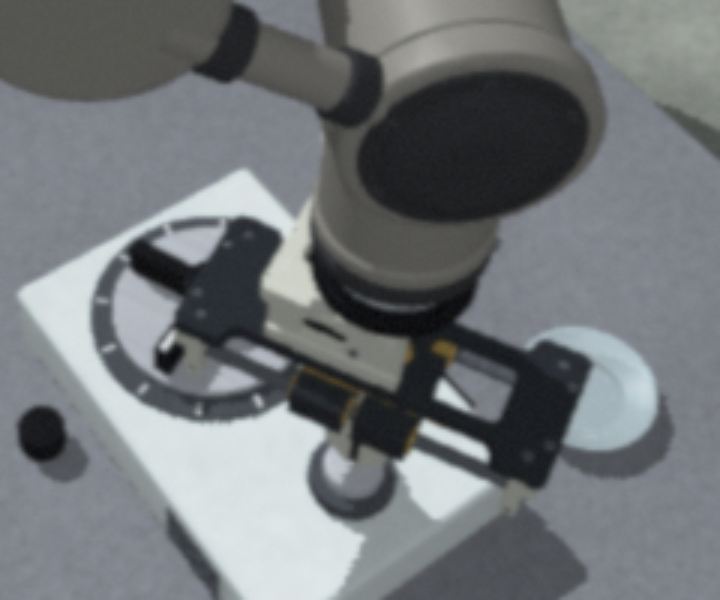

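View pics/top12z.png

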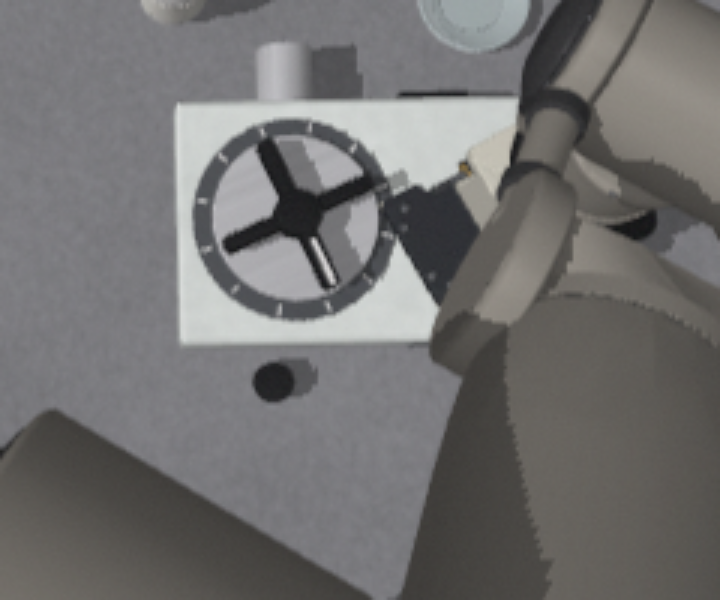

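The tip is centred over the button, and in the top view the wheel mark points to about −156°. Now I'll press slowly while watching the force.

```bash
python3 -m creep '[[[-0.1,-0.1,0.8,0.3,-0.3,0,-1],[-0.1,-0.1,1.5,0.3,-0.3,0,-1],[-0.1,-0.1,1.6,0.3,-0.3,0,-1],[-0.1,-0.1,1.8,0.3,-0.3,0,-1],[-0.1,-0.1,1.9,0.3,-0.3,0,-1],[-0.1,-0.1,1.9,0.3,-0.3,0,-1]]]'
python3 -m creep '[[[0,0,0.1,0,0,0,-1],[0,0,0.15,0,0,0,-1],[0,0,0.2,0,0,0,-1],[0,0,0.2,0,0,0,-1]]]'
python3 -m creep '[[[0,0,0.1,0,0,0,-1],[0,0,0.15,0,0,0,-1],[0,0,0.2,0,0,0,-1],[0,0,0.2,0,0,0,-1]]]'
```

```text
time: 12.0
tool_pos: [0.5437, -0.2084, 0.0971]
tool_rot: [3.14, -0.0, 0.524]
contact_force: [0.1, -0.2, 0.1]
opening: -0.0001
time: 12.4
tool_pos: [0.5438, -0.2085, 0.0953]
tool_rot: [3.139, -0.001, 0.524]
contact_force: [0.4, -0.2, 2.4]
opening: 0.0009
time: 12.8
tool_pos: [0.5439, -0.2085, 0.0934]
tool_rot: [3.139, -0.001, 0.524]
contact_force: [-0.5, -0.1, 3.1]
opening: 0.0005
```

```bash
python3 -m creep '[[[0,0,0.1,0,0,0,-1],[0,0,0.2,0,0,0,-1],[0,0,0.25,0,0,0,-1],[0,0,0.25,0,0,0,-1]]]'
python3 -m creep '[[[0,0,0.1,0,0,0,-1],[0,0,0.15,0,0,0,-1],[0,0,0.15,0,0,0,-1]]]'
python3 -m creep '[[[0,0,0.1,0,0,0,-1],[0,0,0.15,0,0,0,-1],[0,0,0.15,0,0,0,-1]]]'
```

```text
time: 13.2
tool_pos: [0.5439, -0.2085, 0.0909]
tool_rot: [3.139, -0.001, 0.524]
contact_force: [-1.3, -0.3, 4.5]
opening: 0.0006
time: 13.5
tool_pos: [0.5439, -0.2085, 0.0902]
tool_rot: [3.139, -0.001, 0.524]
contact_force: [-2.4, 0.9, 9.7]
opening: 0.0003
time: 13.8
tool_pos: [0.5439, -0.2085, 0.0901]
tool_rot: [3.138, -0.001, 0.525]
contact_force: [-4.8, 1.5, 14.2]
opening: 0.0005
```

It reached a hard stop at TCP z = 0.090, about 6 mm of travel, with the force rising to 14 N. So it's fully down. Release.

```bash
python3 -m creep '[[[0,0,-0.3,0,0,0,-1],[0,0,-0.8,0,0,0,-1],[0,0,-2,0,0,0,-1],[0,0,-5,0,0,0,-1],[0,0,-9,0,0,0,-1],[0,0,-12,0,0,0,-1],[0,0,-12,0,0,0,-1]]]'
python3 -m creep '[[[-10,10,-12,0,0,0,-1],[-10,10,-12,0,0,0,-1],[-14,14,-12,0,0,0,-1],[-18,18,-12,0,0,0,-1],[-18,18,-12,0,0,0,-1],[-18,18,-12,0,0,0,-1],[-18,18,-12,0,0,0,-1],[-18,18,-12,0,0,0,-1]]]'
python3 - <<'E'
from h import *
for c in("side","top"):
    im=robot.read_camera(c)[:,:,::-1].copy();cv2.imwrite(f"pics/{c}13.png",im);print(c,markang(c,im)[:2])
    p=robot.camera_params(c)
    for l in("bottle","dish","eyepiece","sample","shutter_top"):
        for d in robot.look_for(c,l)[:1]:print(l,round(d["score"],2),(np.array(p["R"]).T@(np.array(d["centre"])-np.array(p["t"]))).round(4))
E
```

```text
time: 14.5
tool_pos: [0.5456, -0.2093, 0.2153]
tool_rot: [3.13, -0.006, 0.525]
contact_force: [-0.3, 1.1, 0.2]
opening: 0.0005
time: 15.3
tool_pos: [0.4781, -0.4549, 0.335]
tool_rot: [3.132, -0.006, 0.523]
contact_force: [0.4, -0.3, -0.4]
opening: 0.0006
side [(np.float64(-51.5), 0.8), (np.float64(-52.0), 0.8)]
dish 0.7 [ 0.7208 -0.2353  0.0068]
eyepiece 0.75 [ 0.4914 -0.211   0.0637]
sample 0.8 [ 0.4214 -0.069   0.0166]
shutter_top 0.73 [ 0.5407 -0.2076  0.0782]
top [(np.float64(-155.5), 130.4), (np.float64(-155.0), 130.3)]
bottle 0.73 [0.7174 0.0215 0.0768]
dish 0.95 [ 0.7314 -0.2183  0.0101]
eyepiece 0.49 [ 0.5468 -0.3245  0.0488]
sample 0.42 [ 0.4254 -0.0618  0.023 ]
shutter_top 0.49 [ 0.5459 -0.2062  0.0806]
```

View pics/side13.png

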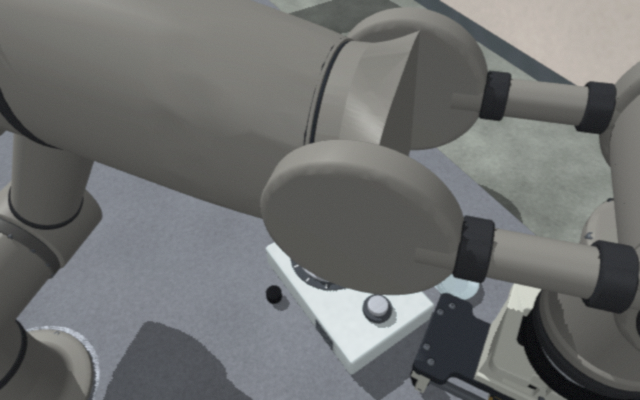

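View pics/top13.png

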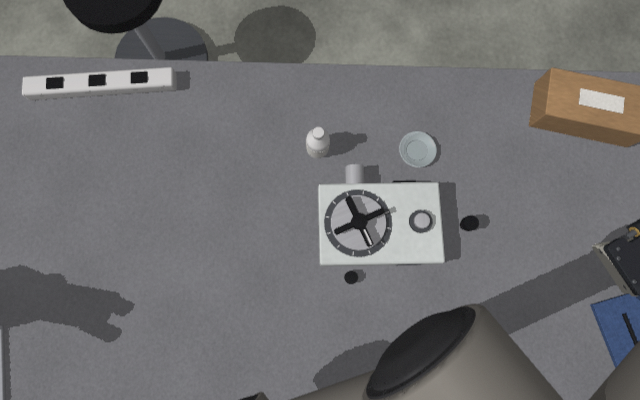

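The top view shows the mark turned from −37.5° to −155.5°, about 118°, which matches four clicks. The shutter is up at (422,221), the neighbouring things have not moved, and the arm is clear.

```bash
python3 -c "
from cell import robot
print(robot.hand_in())"
```

```text
the job is handed in; nothing more can be done
None
```

I turned the filter wheel four clicks clockwise with the closed fingertips, then pressed the shutter button fully down and let it come back up. The job was handed in at about 16 s of the 53 s allowed.

- **Wheel:** in the top view the white mark turned from −37.5° to −155.5°. That is 118° against a nominal 120°, and the fourth is the only stop that close. The side camera read about 114° after I let go, which I put down to its viewing angle, as it also read low at the third click. The mark stayed at the same angle after release.
- **Shutter:** the button reached a hard stop about 6 mm below first contact, and the push peaked at about 14 N. After release the top camera put the button's top at about its starting height, to within a few mm.
- **Surroundings:** the top camera found the bottle, dish, eyepiece and sample within about 5 mm of their first positions, which is its measuring noise. In the last side picture, with the arm in the way, the detector gave a wrong eyepiece position and a dish about 20 mm off, and missed the bottle. The wheel mark was hidden there too. I relied on the clear top view instead.

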